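Tip the turned balls from the covered scoop

ROBOT

A 6-joint arm with a two-finger parallel gripper is mounted at the origin on the work surface. World frame = base frame: x ahead of the robot, y to its left, z up, the work surface at z = 0. Lengths are in mm, angles in rad, forces in N, time in s.
With the tool pointing down it reaches from about 350 to 975 mm from the base axis. Payload 7.1 kg.
Tool frame: the origin (TCP) lies between the finger pads; the fingertips stand 19 mm ahead of it and the grasp point (between the pads) is the TCP (ctrl.tcp_to_tips is the distance from the TCP to the fingertips, in mm); z points along the fingers, y is the line along which they close (so a half turn about z gives the same grasp; the last joint's range is limited). The gripper opens to 88 mm and grips with 3 to 60 N. Pads are 20 mm wide; open, the fingers measure 115 mm over their backs; the gripper's body (75 mm by 178 mm) begins 61 mm behind the grasp point.
Start: joints at [-1.215, 0.423, 1.63, -0, 1.089, -0.019], TCP at [228.82, -581.589, 241.675] pointing down, gripper open.
Joint ranges: [-3, 3], [-0.9, 2.11], [0.09, 2.58], [-1.31, 4.45], [0.11, 2.69], [-2.54, 2.54]. Speed limits (rad/s): [2.39, 2.39, 3.01, 3.14, 3.14, 3.14].

INTERFACE

Orientations are given as a rotation vector (axis times angle).
In Python, from workcell import status, optics, ctrl gives the robot as it stands. The module is installed in compiled form; this text tells all that it offers.
- The arm moves only by the shell command python3 -m inch 'ROWS'. ROWS is JSON, a list that holds one entry, the list of rows, each a list of 7 numbers: the shift along the tool's x, y, z in mm, then the turn, a rotation vector about the tool's x, y, z in rad, then the opening in per cent of the stroke, from 0 (shut) to 100 (fully open). A call has 1 to 20 rows; each row is the pose to reach, as a shift and turn from the pose commanded when the call began, along the tool's axes at that moment; what a row does not reach only later rows make up. A row lasts 1/10 s, in which the tool goes at most 50 mm and 8.59 degrees, less where a joint would pass 70% of its speed; a pose out of reach is approached as far as the arm can. A call with a gripper value outside its range is refused whole. The fingers move at their own pace and stop on an object; the grip force is fixed at half the most. Time passes only in rows, so rows that repeat a pose let the fingers close. It gives the time, the measured TCP pose, the force, the opening and the grip force at its end, in the units of the state.
- status.get_obs(): the state, without advancing time (a new reading comes with each control period).
- optics.get_image(name): name is "scene" or "top"; returns a dict with "frame" (384x512x3 uint8, red, green, blue), "fx", "fy", "cx", "cy" (pixels), "rvec" (rotation vector, rad) and "tvec" (3), from world to camera coordinates, as OpenCV has them. Camera axes: x right, y down, z forward; pixel columns grow to the right and rows downward; lengths in mm; the calibration is good to about 2 mm. A picture is of the moment at which its call begins. There is no depth.
- ctrl.close_job(): hands the job in; it is judged then, once.
The state is a dict: "t": time; "qpos": joint angles; "qvel": joint speeds; "joint_torque": joint torques, N m; "ee_pos": TCP position; "orientation": TCP orientation; "ft_force": force on the tool from outside, world axes, zero at the start; "moment": the same for the moment, N m; "width": finger opening in mm; "grasp_force": force on a finger pad.
Only numpy, scipy, OpenCV 4.12 (cv2) and the standard library are available. Lean on these libraries where they do the work, as an engineer would, in place of code of your own. Each camera call takes 0.05 s, during which the arm holds its last target. There are 200 camera calls.

TASK

Two turned wooden balls wait in the covered metal scoop. Pinch the scoop's loose lid shut with the fingers, by squeezing its two wooden grips together, and carry it shut to the plain cork-floored tray; there slide the lid open over the nose, tip both balls into the tray, and stand the empty scoop upright on the bench, outside the tray.

Things in the scene. Friction and masses are not known exactly. Their poses are not given: they have to be found in the camera images.
- scoop: Covered steel scoop, loose: 100 (x) x 60 (y) x 44 mm high, 0.25 kg. Origin: centre of underside, z up. Open nose, without lip, at own -x; x = +50 is walled. Two upright wooden grips, 8 mm thick along x, 30 mm wide, tops at z = 84 mm: the fixed one at x = +23 (from z = 48, on a bridge over the lid), the lid's at x = -23 when shut. Squeeze both (54 mm outside, 38 between) to lift it shut.
- lid (a joint): The scoop's sliding lid: 0 = shut, 0.045 m = fully open; starts ajar 4 to 12 mm. Opens along the scoop's -x, very easily (0.1 N), also by itself when tipped nose down. Plate top at z = 41 mm; its 4 mm end flap shuts the nose and moves out with it: balls drop between nose and flap at 25 to 40 degrees of tip, nose down. Its wooden grip: x = -23 mm minus the joint value, z = 41 to 84 mm.
- ball_1: A turned beech ball, 28 mm in diameter, 10 g, loose in the scoop under the lid. Origin: its centre.
- ball_2: The second ball, the same, also in the scoop.
- tray: The tray to fill: plain open plywood tray with a cork floor and no dividers, 190 mm (its x) by 170 mm (its y), walls 6 mm thick and 36 mm high, floor surface 8 mm above the bench; fixed to the bench. Origin: centre of its underside, z up. (The tray with dividers is not it.)

How it is judged:
By the outcome, as a careful person would: the job done as asked, in the order asked, and still so for the second after the job is handed in, with the robot touching nothing.
It also fails if it takes over 61 s, if anything falls off the work surface, if the arm or the gripper's body presses on something with over 40 N, if the wrist force passes 120 N, or if a joint passes its speed limit or range.

## Working session

There is one attempt and no reset: what is moved stays moved. The work goes in short steps, Python scripts to look and compute and a shell command to move; the robot and the scene stay as the last step left them, time stands still between calls to the robot, and variables do not carry over. Pictures are saved under pics/ and viewed, at most 13 in all, crops included, and the job is handed in when it is done.

```bash
mkdir -p pics; python3 - <<'E'
from workcell import status, optics, ctrl
import cv2,numpy as np
for n in("scene","top"):
    d=optics.get_image(n); cv2.imwrite(f"pics/{n}0.png",cv2.cvtColor(cv2.resize(d["frame"],(800,600),interpolation=cv2.INTER_CUBIC),cv2.COLOR_RGB2BGR))
    R=cv2.Rodrigues(np.array(d["rvec"]))[0]; print(n,d["fx"],d["cx"],d["cy"],-R.T@np.array(d["tvec"]),R.round(3).tolist())
o=status.get_obs();print(o["t"],o["ee_pos"],o["orientation"],o["width"],ctrl.tcp_to_tips)
E
```

```text
scene 470.8452600950518 248.45969762071036 194.8090694457735 [ 919.8904476  -768.91918495  599.14880851] [[0.892, 0.452, -0.004], [0.246, -0.495, -0.833], [-0.378, 0.743, -0.553]]
top 467.0475400417445 254.10214868272837 182.48228399572156 [ 392.72810628   -5.57859347 1304.81406633] [[-0.008, -1.0, 0.016], [-0.994, 0.006, -0.113], [0.113, -0.016, -0.994]]
0.1 [ 228.66306836 -581.16998495  240.97763701] [-3.08526877e+00 -5.85057528e-01  3.63360930e-04] 87.69981253037206 19.0
```

View pics/top0.png

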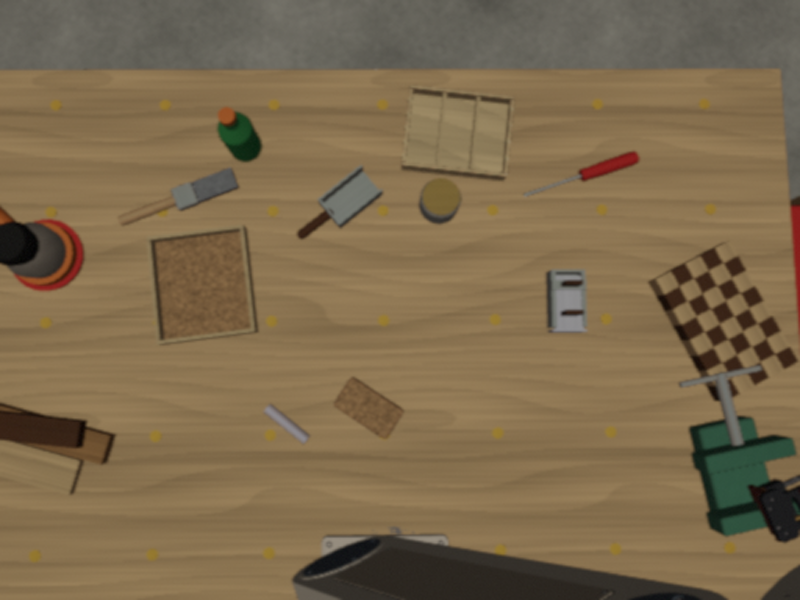

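View pics/scene0.png

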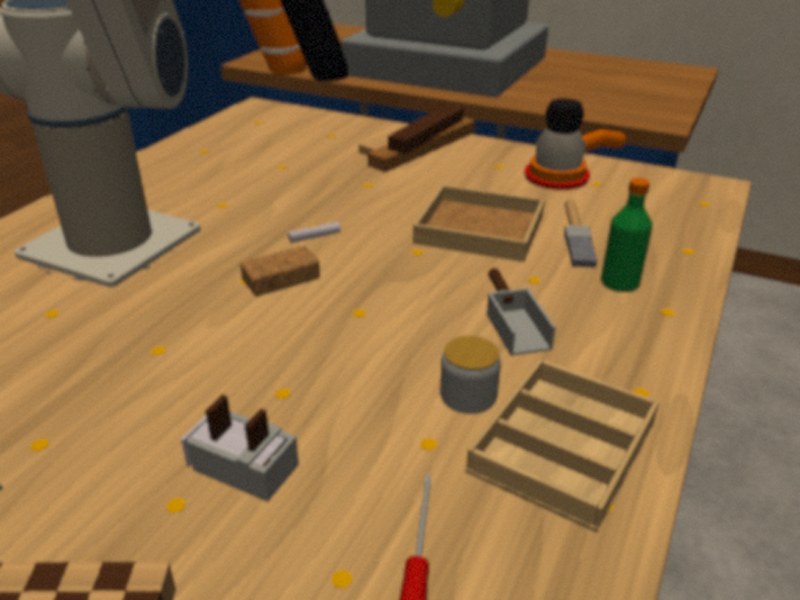

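The top view shows the scoop at about (567,300) with its grips at (572,283) and (572,312), and the plain cork tray at (203,285). The divided tray, at the top centre, is the wrong one. I still need to find which end of the scoop is the nose, so I'll enlarge it.

```bash
python3 - <<'E'
import cv2,numpy as np
from workcell import optics
a=optics.get_image("scene")["frame"]; b=optics.get_image("top")["frame"]
A=cv2.resize(a[245:325,105:205],(700,560)[::1],interpolation=cv2.INTER_CUBIC)[:, :]
A=cv2.resize(a[245:325,110:197],(435,400),interpolation=cv2.INTER_CUBIC)
B=cv2.resize(b[168:218,342:384],(336,400),interpolation=cv2.INTER_CUBIC)
C=np.hstack([A,B]); cv2.imwrite("pics/c1.png",C[:,:,::-1])
E
```

```text
(no output)
```

View pics/c1.png

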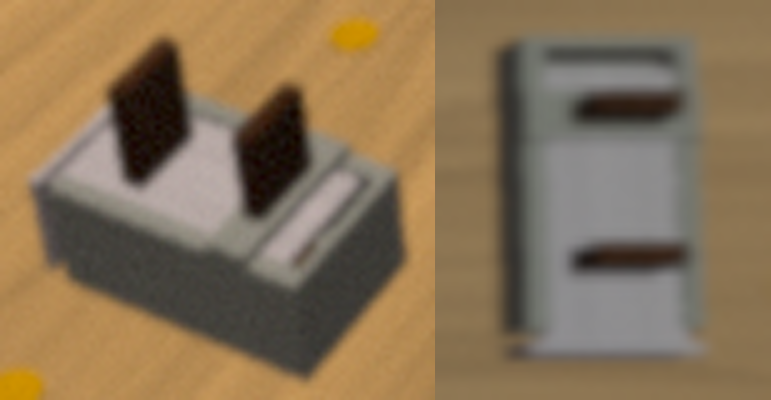

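The nose points toward world -x, with the flap at the bottom of the top view. The fixed grip's top is at crop (640,103) and the lid grip's at (645,257). I'll turn these into positions.

```bash
cat > h.py <<'E'
import cv2,numpy as np
from workcell import status,optics,ctrl
def ray(d,u,v,z):
    R=cv2.Rodrigues(np.array(d["rvec"]))[0];c=-R.T@np.array(d["tvec"])
    r=R.T@[(u-d["cx"])/d["fx"],(v-d["cy"])/d["fy"],1];return c+r*(z-c[2])/r[2]
def st():
    o=status.get_obs();R=cv2.Rodrigues(np.array(o["orientation"]))[0];return o,np.array(o["ee_pos"]),R
E
python3 - <<'E'
from h import *
d=optics.get_image("top");s=optics.get_image("scene")
for n,x,y,z in(("fix",640,103,84),("lid",645,257,84),("bl",518,40,44),("br",692,40,44),("nl",522,335,44),("nr",703,335,44)):
    print(n,ray(d,342+(x-435)/8,168+y/8,z).round(1))
for n,x,y,z in(("fix",272,108,84),("lid",145,62,84)): print(n,ray(s,110+x/5,245+y/5,z).round(1))
print([ray(d,x/1.5625,y/1.5625,36).round(0)[:2] for x,y in((150,241),(244,228),(257,331),(161,343))])
o,p,R=st();print(R.round(3).tolist())
E
```

```text
fix [ 533.6 -325.7   84. ]
lid [ 482.6 -325.6   84. ]
bl [ 560.1 -295.1   44. ]
br [ 559.8 -354.8   44. ]
nl [ 459.4 -293.3   44. ]
nr [ 459.  -354.8   44. ]
fix [ 540.3 -323.8   84. ]
lid [ 489.7 -324.1   84. ]
[array([617., 406.]), array([639., 242.]), array([458., 217.]), array([439., 382.])]
[[0.931, 0.366, -0.0], [0.366, -0.931, 0.0], [0.0, -0.001, -1.0]]
```

```bash
python3 -m inch '[[[20,-8,0,0,0,-0.08,100],[60,-23,0,0,0,-0.2,100],[100,-39,10,0,0,-0.34,100],[140,-54,20,0,0,-0.48,100],[180,-70,35,0,0,-0.62,100],[220,-85,50,0,0,-0.76,100],[260,-100,65,0,0,-0.9,100],[295,-114,75,0,0,-1.02,100],[320,-124,85,0,0,-1.12,100],[340,-131,90,0,0,-1.17,100],[350,-135,92,0,0,-1.19,100],[353.8,-136.7,92,0,0,-1.196,100],[353.8,-136.7,92,0,0,-1.196,100],[353.8,-136.7,92,0,0,-1.196,100]]]'
python3 - <<'E'
from h import *
o,p,R=st();print(p,R.round(3).tolist(),o["qpos"])
a=optics.get_image("scene")["frame"][195:325,90:220]; b=optics.get_image("top")["frame"][150:230,330:410]
cv2.imwrite("pics/c2.png",np.hstack([cv2.resize(x,(400,400),interpolation=2) for x in(a,b)])[:,:,::-1])
E
```

```text
t: 1.7
ee_pos: [507.6, -325.6, 150.1]
orientation: [2.223, 2.219, -0.0]
ft_force: [-0.2, 0.8, 0.3]
width: 87.8
grasp_force: 0.0
[ 507.56685361 -325.60214489  150.07996773] [[0.001, 1.0, 0.0], [1.0, -0.001, -0.0], [-0.0, 0.0, -1.0]] [-5.90012135e-01  5.06610210e-01  1.74079296e+00 -2.57522820e-04
  8.93727478e-01 -5.88398110e-01]
```

View pics/c2.png

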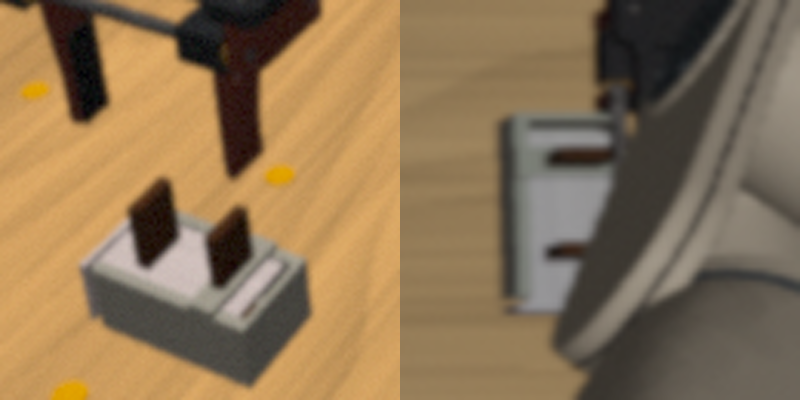

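The open fingers straddle the two grips: tips at crop (85,115) and (240,170), grips at (155,220) and (230,245). Next I'll descend and squeeze.

```bash
python3 -m inch '[[[0,0,12,0,0,0,100],[0,0,28,0,0,0,100],[0,0,44,0,0,0,100],[0,0,58,0,0,0,100],[0,0,68,0,0,0,100],[0,0,76,0,0,0,100],[0,0,80,0,0,0,100],[0,0,80,0,0,0,80],[0,0,80,0,0,0,74],[0,0,80,0,0,0,70],[0,0,80,0,0,0,66],[0,0,80,0,0,0,62],[0,0,80,0,0,0,58],[0,0,80,0,0,0,55],[0,0,80,0,0,0,50],[0,0,80,0,0,0,50],[0,0,80,0,0,0,50]]]'
```

```text
t: 3.5
ee_pos: [508.9, -325.3, 70.5]
orientation: [2.22, 2.22, 0.001]
ft_force: [3.4, 0.8, 5.6]
width: 52.8
grasp_force: 30.0
```

```bash
python3 -m inch '[[[0,0,-3,0,0,0,40],[0,0,-10,0,0,0,40],[0,0,-22,0,0,0,40],[0,0,-36,0,0,0,40],[0,0,-50,0,0,0,40],[0,0,-62,0,0,0,40],[0,0,-72,0,0,0,40],[0,0,-78,0,0,0,40],[0,0,-80,0,0,0,40],[0,0,-80,0,0,0,40]]]'
python3 - <<'E'
from h import *
a=optics.get_image("scene")["frame"][195:325,90:220]; 
cv2.imwrite("pics/c3.png",cv2.resize(a,(400,400),interpolation=2)[:,:,::-1])
E
```

```text
t: 4.5
ee_pos: [508.0, -324.8, 149.8]
orientation: [2.221, 2.221, 0.0]
ft_force: [-0.1, 0.1, -3.4]
width: 53.0
grasp_force: 30.0
```

View pics/c3.png

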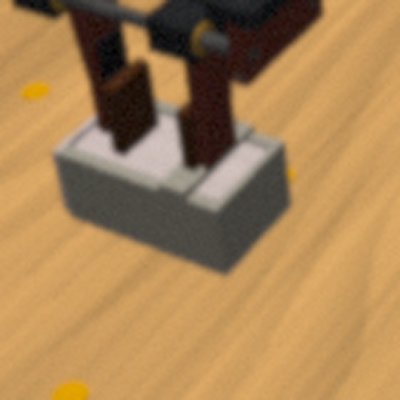

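The scoop is lifted and level with the lid shut (flap at crop (60,180), flush with the nose). I'll carry it to the tray.

```bash
python3 -m inch '[[[6,0,0,0,0,0,40],[20,2,-5,0,0,0,40],[42,4,-10,0,0,-0.01,40],[72,6,-10,0,0,-0.02,40],[106,8,-10,0,0,-0.02,40],[142,11,-10,0,0,-0.03,40],[178,14,-10,0,0,-0.04,40],[214,17,-10,0,0,-0.05,40],[250,20,-10,0,0,-0.06,40],[286,22,-10,0,0,-0.07,40],[322,25,-10,0,0,-0.08,40],[358,28,-10,0,0,-0.09,40],[394,31,-10,0,0,-0.09,40],[430,34,-10,0,0,-0.1,40],[466,37,-10,0,0,-0.11,40],[502,40,-10,0,0,-0.12,40],[538,43,-10,0,0,-0.13,40],[570,46,-10,0,0,-0.14,40],[596,48,-10,0,0,-0.14,40],[614,49,-10,0,0,-0.14,40]]]'
python3 -m inch '[[[8,0,0,0,0,0,40],[14,0,0,0,0,0,40],[18,0,0,0,0,0,40],[20,0,0,0,0,0,40],[20,0,0,0,0,0,40],[20,0,0,0,0,0,40]]]'
python3 - <<'E'
from h import *
o,p,R=st();print(p,R.round(3).tolist(),o["qpos"])
a=optics.get_image("scene")["frame"][90:220,230:390];b=optics.get_image("top")["frame"][120:250,70:200]
cv2.imwrite("pics/c4.png",np.hstack([cv2.resize(a,(410,390),interpolation=2),cv2.resize(b,(390,390),interpolation=2)])[:,:,::-1])
E
```

```text
t: 6.55
ee_pos: [556.1, 291.7, 159.7]
orientation: [-2.058, -2.373, -0.0]
ft_force: [-0.1, -0.9, -3.1]
width: 53.5
grasp_force: 30.0
t: 7.15
ee_pos: [554.3, 308.3, 159.7]
orientation: [2.061, 2.371, -0.0]
ft_force: [-0.2, -0.0, -3.5]
width: 53.4
grasp_force: 30.0
[554.31778697 308.32025494 159.71069399] [[-0.139, 0.99, -0.0], [0.99, 0.139, -0.0], [-0.0, -0.0, -1.0]] [ 4.88887776e-01  5.33895676e-01  1.66252177e+00 -1.26675887e-04
  9.45342201e-01  3.49654216e-01]
```

View pics/c4.png

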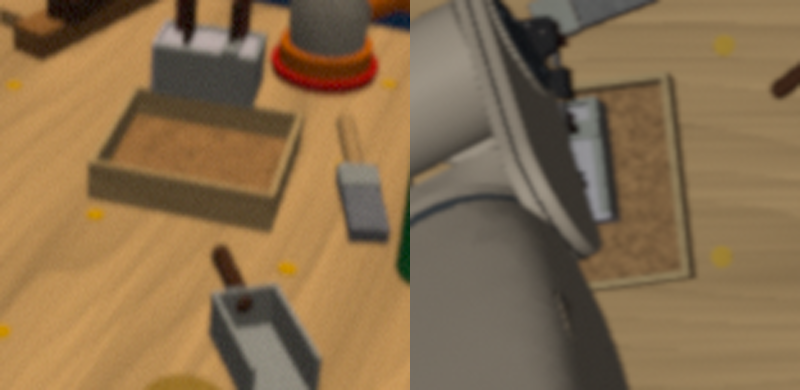

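```bash
python3 -m inch '[[[2,2,10,0,0,0,40],[4,4,24,0,0,0,40],[6,4.6,40,0,0,0,40],[6,4.6,54,0,0,0,40],[6,4.6,66,0,0,0,40],[6,4.6,74,0,0,0,40],[6,4.6,78,0,0,0,40],[6,4.6,80,0,0,0,40],[6,4.6,81,0,0,0,40],[6,4.6,81.5,0,0,0,40],[6,4.6,81.5,0,0,0,40],[6,4.6,81.5,0,0,0,40]]]'
```

```text
t: 8.45
ee_pos: [558.1, 315.6, 78.6]
orientation: [2.06, 2.371, 0.001]
ft_force: [-0.3, -0.9, -2.9]
width: 53.3
grasp_force: 30.0
```

```bash
python3 -m inch '[[[0,0,0.7,0,0,0,40],[0,0,1.4,0,0,0,40],[0,0,1.4,0,0,0,40]]]'
```

```text
t: 8.75
ee_pos: [558.3, 315.7, 78.4]
orientation: [2.06, 2.371, 0.001]
ft_force: [-2.1, -1.6, 9.0]
width: 53.4
grasp_force: 30.0
```

In contact. I'll release, lift, and re-enter with one finger between the grips.

```bash
python3 -m inch '[[[0,0,0,0,0,0,64],[0,0,0,0,0,0,70],[0,0,0,0,0,0,76],[0,0,0,0,0,0,80],[0,0,0,0,0,0,80],[0,0,-10,0,0,0,80],[0,0,-26,0,0,0,80],[0,0,-40,0,0,0,80],[0,0,-50,0,0,0,80],[0,8,-53,0,0,0,75],[0,20,-53,0,0,0,75],[0,32,-53,0,0,0,75],[0,40,-53,0,0,0,75],[0,40,-53,0,0,0,75],[0,40,-53,0,0,0,75]]]'
python3 - <<'E'
from h import *
a=optics.get_image("scene")["frame"][80:180,230:360];b=optics.get_image("top")["frame"][120:250,70:200]
cv2.imwrite("pics/c5.png",np.hstack([cv2.resize(a,(507,390),interpolation=2),cv2.resize(b[:,30:],(290,390),interpolation=2)])[:,:,::-1])
E
```

```text
t: 10.25
ee_pos: [597.4, 320.9, 129.0]
orientation: [-2.061, -2.371, 0.002]
ft_force: [-0.4, -0.2, -0.2]
width: 66.0
grasp_force: 0.0
```

View pics/c5.png

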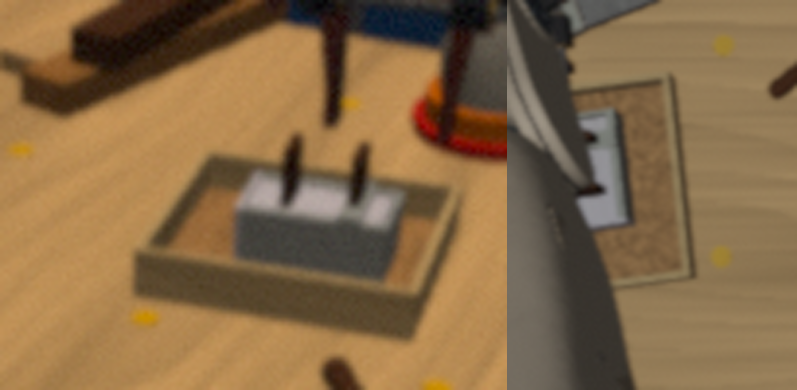

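The scoop sits in the tray with its lid shut. The inner finger, at (332,120), is above the gap between the grips at (292,165) and (360,170). I'll lower and slide the lid open.

```bash
python3 -m inch '[[[0,0,12,0,0,0,75],[0,0,28,0,0,0,75],[0,0,40,0,0,0,75],[0,0,46,0,0,0,75],[0,0,47,0,0,0,80],[0,-1,47,0,0,0,90],[0,-3,47,0,0,0,100],[0,-8,47,0,0,0,100],[0,-13,47,0,0,0,100],[0,-18,47,0,0,0,100],[0,-23,47,0,0,0,100],[0,-28,47,0,0,0,100],[0,-33,47,0,0,0,100],[0,-38,47,0,0,0,100],[0,-42,47,0,0,0,100],[0,-42,47,0,0,0,100]]]'
python3 -m inch '[[[0,10,0,0,0,0,100],[0,20,3,0,0,0,100],[0,25,5,0,0,0,80],[0,25,6,0,0,0,50],[0,25,6,0,0,0,30],[0,25,6,0,0,0,20],[0,25,6,0,0,0,14],[0,25,6,0,0,0,8],[0,25,6,0,0,0,0],[0,25,6,0,0,0,0],[0,25,6,0,0,0,0],[0,25,6,0,0,0,0]]]'
python3 - <<'E'
from h import *
a=optics.get_image("scene")["frame"][80:180,230:360];b=optics.get_image("top")["frame"][120:250,70:200]
cv2.imwrite("pics/c6.png",np.hstack([cv2.resize(a,(507,390),interpolation=2),cv2.resize(b[:,30:],(290,390),interpolation=2)])[:,:,::-1])
E
```

```text
t: 11.95
ee_pos: [555.3, 315.1, 82.7]
orientation: [-2.06, -2.371, 0.001]
ft_force: [-1.4, -0.7, 0.6]
width: 87.9
grasp_force: 0.0
t: 13.15
ee_pos: [580.7, 318.7, 76.8]
orientation: [-2.061, -2.371, 0.0]
ft_force: [0.9, -0.2, 0.1]
width: 11.2
grasp_force: 0.0
```

View pics/c6.png

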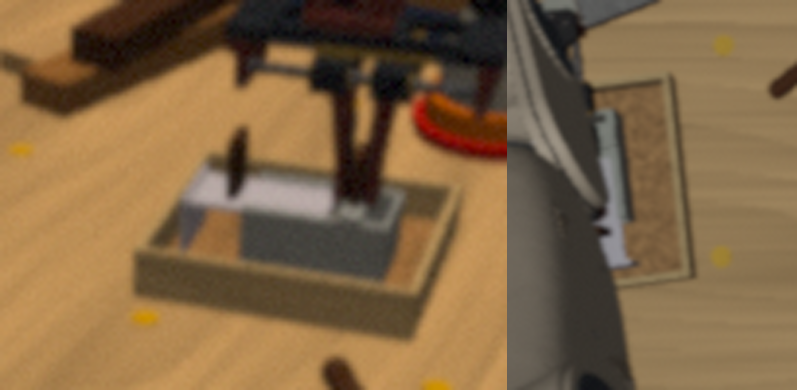

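The lid is fully open: its grip is at (237,165) and the flap is away from the nose at (190,225). Closing hasn't finished, so I'll complete the grip on the fixed one.

```bash
python3 -m inch '[[[0,0,0,0,0,0,0],[0,0,0,0,0,0,0],[0,0,0,0,0,0,0],[0,0,0,0,0,0,0],[0,0,-3,0,0,0,0],[0,0,-10,0,0,0,0],[0,0,-22,0,0,0,0],[0,0,-36,0,0,0,0],[0,0,-50,0,0,0,0],[0,0,-62,0,0,0,0],[0,0,-70,0,0,0,0],[0,0,-75,0,0,0,0],[0,0,-75,0,0,0,0]]]' && python3 -m inch '[[[0,0,0,-0.05,0,0,0],[0,0,0,-0.1,0,0,0],[0,0,0,-0.16,0,0,0],[0,0,0,-0.22,0,0,0],[0,0,0,-0.28,0,0,0],[0,0,0,-0.34,0,0,0],[0,0,0,-0.4,0,0,0],[0,0,0,-0.46,0,0,0],[0,0,0,-0.52,0,0,0],[0,0,0,-0.58,0,0,0],[0,0,0,-0.64,0,0,0],[0,0,0,-0.7,0,0,0],[0,0,0,-0.72,0,0,0],[0,0,0,-0.72,0,0,0],[0,0,0,-0.72,0,0,0],[0,0,0,-0.72,0,0,0],[0,0,0,-0.72,0,0,0],[0,0,0,-0.72,0,0,0]]]'
python3 - <<'E'
from h import *
a=optics.get_image("scene")["frame"][60:180,230:386];b=optics.get_image("top")["frame"][120:250,70:200]
cv2.imwrite("pics/c7.png",np.hstack([cv2.resize(a,(507,390),interpolation=2),cv2.resize(b[:,30:],(290,390),interpolation=2)])[:,:,::-1])
E
```

```text
t: 14.55
ee_pos: [581.0, 318.9, 152.6]
orientation: [2.06, 2.371, 0.002]
ft_force: [0.6, -0.5, -3.5]
width: 7.8
grasp_force: 30.0
t: 16.35
ee_pos: [587.5, 325.1, 170.1]
orientation: [1.71, 1.965, 0.689]
ft_force: [-0.4, 0.0, -2.0]
width: 7.7
grasp_force: 30.0
```

View pics/c7.png

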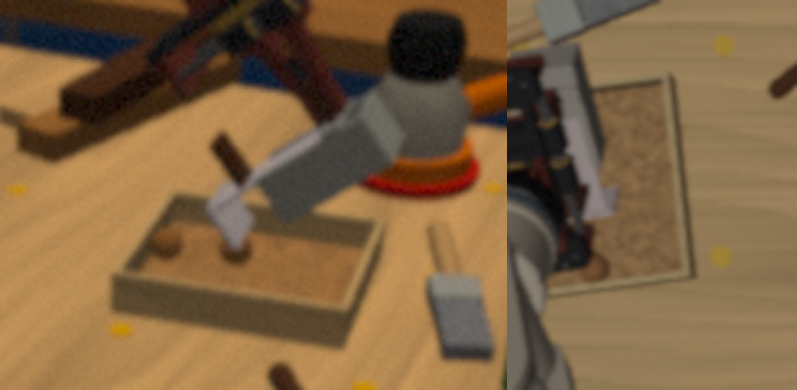

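Both balls lie on the tray floor, at crop (165,240) and (235,245), and the scoop is empty. I'll lift it straight up and level it.

```bash
python3 -m inch '[[[0,4,-4.5,0,0,0,0],[0,11,-12,0,0,0,0],[0,22,-25,0,0,0,0],[0,34,-38,0,0,0,0],[0,44,-50,0,0,0,0],[0,50,-57,0,0,0,0],[0,53,-60,0.03,0,0,0],[0,53,-60,0.08,0,0,0],[0,53,-60,0.15,0,0,0],[0,53,-60,0.23,0,0,0],[0,53,-60,0.31,0,0,0],[0,53,-60,0.4,0,0,0],[0,53,-60,0.49,0,0,0],[0,53,-60,0.57,0,0,0],[0,53,-60,0.64,0,0,0],[0,53,-60,0.69,0,0,0],[0,53,-60,0.72,0,0,0],[0,53,-60,0.72,0,0,0],[0,53,-60,0.72,0,0,0],[0,53,-60,0.72,0,0,0]]]'
python3 - <<'E'
from h import *
o,p,R=st();print(p,R.round(3).tolist(),o["qpos"])
E
```

```text
t: 18.45
ee_pos: [590.4, 326.2, 250.1]
orientation: [-2.052, -2.35, 0.052]
ft_force: [1.4, 0.8, -2.7]
width: 8.0
grasp_force: 30.0
[590.35865273 326.17231704 250.13376547] [[-0.135, 0.99, -0.038], [0.991, 0.135, -0.011], [-0.006, -0.039, -0.999]] [0.48368926 0.50436623 1.47757243 0.00853291 1.19860909 0.34493734]
```

```bash
python3 -m inch '[[[-6,-2,0,-0.01,0,0,0],[-18,-5,0,-0.02,0,0,0],[-38,-12,0,-0.03,0,0,0],[-62,-19,5,-0.039,0,0,0],[-88,-27,15,-0.039,0,0,0],[-114,-35,27,-0.039,0,0,0],[-140,-42,39,-0.039,0,0,0],[-166,-50,52,-0.039,0,0,0],[-192,-58,65,-0.039,0,0,0],[-218,-66,80,-0.039,0,0,0],[-244,-74,94,-0.039,0,0,0],[-268,-81,108,-0.039,0,0,0],[-288,-87,119,-0.039,0,0,0],[-302,-91,128,-0.039,0,0,0],[-310,-94,133,-0.039,0,0,0],[-314,-95,135,-0.039,0,0,0],[-315,-95,135.6,-0.039,0,0,0],[-315,-95,135.6,-0.039,0,0,0],[-315,-95,135.6,-0.039,0,0,0]]]'
python3 - <<'E'
from h import *
o,p,R=st();print(p,R.round(3).tolist())
a=optics.get_image("scene")["frame"][90:290,130:350]
cv2.imwrite("pics/c8.png",cv2.resize(a,(660,600),interpolation=2)[:,:,::-1])
E
```

```text
t: 20.35
ee_pos: [534.4, 0.5, 120.6]
orientation: [2.062, 2.364, -0.006]
ft_force: [-0.5, 1.2, -3.1]
width: 7.9
grasp_force: 30.0
[5.34357074e+02 4.53897535e-01 1.20602163e+02] [[-0.136, 0.991, 0.001], [0.991, 0.136, -0.006], [-0.006, 0.0, -1.0]]
```

View pics/c8.png

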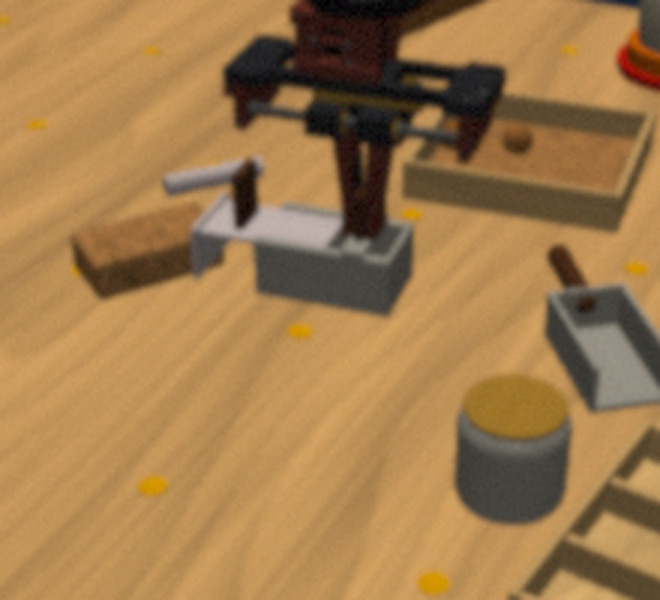

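The scoop is level, empty and firmly held, and the bench beneath it is clear. Lowering it now.

```bash
python3 -m inch '[[[0,0,8,0,0,0,0],[0,0,18,0,0,0,0],[0,0,30,0,0,0,0],[0,0,39,0,0,0,0],[0,0,45,0,0,0,0],[0,0,48,0,0,0,0],[0,0,49.5,0,0,0,0],[0,0,50.5,0,0,0,0],[0,0,51,0,0,0,0],[0,0,51,0,0,0,0]]]'
```

```text
t: 21.4
ee_pos: [534.1, -0.4, 69.5]
orientation: [2.063, 2.363, -0.006]
ft_force: [0.6, -0.0, -3.2]
width: 7.7
grasp_force: 30.0
```

```bash
python3 -m inch '[[[0,0,0.6,0,0,0,0],[0,0,1.2,0,0,0,0],[0,0,1.2,0,0,0,0]]]'
```

```text
t: 21.7
ee_pos: [534.2, -0.5, 68.9]
orientation: [2.064, 2.363, -0.006]
ft_force: [-2.2, -0.3, 6.3]
width: 8.0
grasp_force: 30.0
```

```bash
python3 -m inch '[[[0,0,0,0,0,0,14],[0,0,0,0,0,0,20],[0,0,0,0,0,0,26],[0,0,0,0,0,0,35],[0,0,0,0,0,0,35],[0,0,-5,0,0,0,35],[0,0,-20,0,0,0,35],[0,0,-40,0,0,0,35],[0,0,-60,0,0,0,35],[0,0,-85,0,0,0,35],[0,0,-110,0,0,0,35],[0,0,-130,0,0,0,35],[0,0,-140,0,0,0,35],[0,0,-140,0,0,0,35],[0,0,-140,0,0,0,35],[0,0,-140,0,0,0,35]]]'
python3 - <<'E'
from h import *
a=optics.get_image("scene")["frame"][90:290,130:390]
cv2.imwrite("pics/c9.png",cv2.resize(a,(780,600),interpolation=2)[:,:,::-1])
E
```

```text
t: 23.3
ee_pos: [533.1, 0.4, 206.9]
orientation: [2.065, 2.365, -0.009]
ft_force: [0.3, 0.2, -0.1]
width: 30.8
grasp_force: 0.0
```

View pics/c9.png

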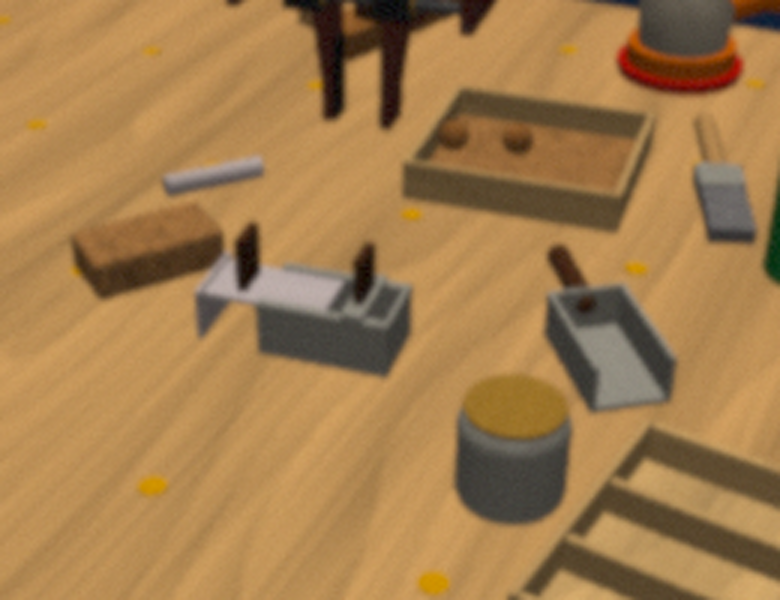

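The scoop stands upright on the bench at (330,310). Both balls are in the cork tray, at (453,132) and (517,138), and the gripper is clear of everything.

```bash
python3 -c "
from workcell import ctrl
print(ctrl.close_job())"
```

```text
the job is handed in; nothing more can be done
None
```

The job is handed in: I carried the scoop shut to the plain cork tray, opened the lid there and tipped both balls in, and the last picture shows the empty scoop standing upright on the bench outside the tray; it took about 23 s of the 61 s.

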